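# Load the flat bar into the drill jig and lock it in

## Robot

A 7-joint arm with a two-finger parallel gripper is mounted at the origin on a cart in front of the work surface, level with it; the furniture and walls round the work are solid. World frame = base frame: x ahead of the robot, y to its left, z up, the work surface at z = 0. Lengths are in m, angles in rad, forces in N, time in s.
With the tool pointing down it reaches from about 0.4 to 0.925 m from the base axis. Payload 5.6 kg.
Tool frame: the origin (TCP) lies between the finger pads; the fingertips stand manip.tip_extent ahead of it and the grasp point (between the pads) lies 11 mm behind it (manip.tip_extent is the distance from the TCP to the fingertips, in m); z points along the fingers, y is the line along which they close (so a half turn about z gives the same grasp; the last joint's range is limited). The gripper opens to 85 mm and grips with 20 to 120 N. Pads are 22 mm wide; open, the fingers measure 114 mm over their backs; the gripper's body (76 mm by 85 mm) begins 54 mm behind the grasp point. The pads swing forward as they close: fully open they stand 13 mm farther back than shut.
Start: joints at [1.177, 0.468, -0.012, 1.603, 0.006, 1.071, -0.056], TCP at [0.223, -0.61, 0.239] pointing down, gripper open.
Joint ranges: [-2.53, 2.53], [-0.31, 2.02], [-1.57, 1.55], [0.28, 2.44], [-1.29, 4.43], [0.15, 1.84], [-2.92, 2.92]. Speed limits (rad/s): [2.57, 2.57, 3.14, 3.14, 3.14, 3.14, 3.14].

## Interface

Orientations are given as a unit quaternion [w, x, y, z].
In Python, from cell import manip, cams, order gives the robot as it stands.
- The arm moves only by the shell command python3 -m jog 'ROWS' [OPENING] [FORCE]. ROWS is JSON, a list of rows, each a list of 6 numbers: the shift along the tool's x, y, z in units of 40 mm (1.0 is 40 mm), then the turn, a rotation vector about the tool's x, y, z in units of 6 degrees (1.0 is 6 degrees). In form: [[x, y, z, wx, wy, wz], ...]. A call has 1 to 8 rows; each row shifts and turns the commanded pose from where the row before left it, along the tool's axes as they then stand; what a row does not reach is not made up. A row lasts 1/10 s, in which the tool goes at most 50 mm and 8.59 degrees, less where a joint would pass 70% of its speed; a pose out of reach is approached as far as the arm can. A call is refused whole if a number of a shift passes 1 or a number of a turn 1, either way. A call with a gripper value outside its range is refused whole. OPENING is the opening in per cent of the stroke, from 0 (shut) to 100 (fully open), set as the call begins (- or left out, the last holds). The fingers move at their own pace and stop on an object; FORCE is the grip in N (left out, the last holds). Time passes only in rows, so rows that do not move let the fingers close. It gives the time, the measured TCP pose, the force, the opening and the grip force at its end, in the units of the state.
- manip.get_state(): the state, without advancing time (a new reading comes with each control period).
- cams.read_camera(name): name is "side" or "top"; returns a dict with "img" (420x560x3 uint8, red, green, blue), "z_map" (420x560 float32, m along the optical axis (not along the pixel's ray), 0 where there is no reading), "fov_y" (degrees; the focal length in pixels is half the picture's height over the tangent of half this angle, whatever the lens; pixels are square), "cx", "cy" (the principal point, pixels), "R" (3x3) and "t" (3): a world point X has camera coordinates R X + t. Camera axes: x right, y down, z forward; pixel columns grow to the right and rows downward; lengths in m; the calibration is good to about 2 mm. A picture is of the moment at which its call begins.
- order.finish_job(): hands the job in; it is judged then, once.
Trained networks look in a picture, given as the dict that the camera call returned (one of the last four; its "shot" number tells which), for a name from the list of things; names that differ only in an ending like _2 or _b are one class to them, and where a whole thing is asked for, a point or a joint stands for the part that bears it (a point fixed in the world has none). Each returns a list of dicts, best first, with "conf" (0 to 1); they miss things now and then, are a little off and sometimes report something else, mostly with a low value. They report only what shows in the picture. A call takes as long as a camera call. They do not tell look-alikes from the thing itself.
- cams.look_for(picture, query): "extent" ([left, top, right, bottom] in pixels, round what is visible of it).
- cams.spot_point(picture, query): "xy" ([column, row] in pixels: a listed point, or the origin of a listed thing).
The state is a dict: "time_s": time; "q": joint angles; "joint_vel": joint speeds; "effort": joint torques, N m; "tool_pos": TCP position; "tool_rot": TCP orientation; "force": force on the tool from outside, world axes, zero at the start; "moment": the same for the moment, N m; "gripper_width": finger opening in m; "grip_force": force on a finger pad.
Only numpy, scipy, OpenCV 4.12 (cv2) and the standard library are available. Lean on these libraries where they do the work, as an engineer would, in place of code of your own. Each camera call takes 0.05 s, during which the arm holds its last target. There are 200 camera calls.

## Task

Load the steel flat bar into the drill jig: slide it in at the flared mouth, under the bush plate and up to the end stop, until it drops fully down into its nest behind the step. Then swing the keeper fully shut over the end of the bar and let go. Do not disturb the other things on the bench.

Things in the scene. Friction and masses are not known exactly. Their poses are not given: they have to be found in the camera images.
- flat_bar: Plain steel flat bar with drilled holes, 24 x 110 x 14 mm (x, y, z), 0.18 to 0.36 kg, lying flat and loose on the bench to the right of the jig. Origin: centre of its underside; y runs along its length, z up. It may go in either end first. Grip it across the 24 mm width. The steel block near it is shorter and thicker.
- jig: Drill jig of bright and dark steel and aluminium bolted to the bench, 220 x 136 mm, 46 mm high. Origin: centre of its underside, on the bench top; x is the direction in which the bar slides in (away to the robot's left), z up. A straight channel 27 mm wide runs along its x axis (y = 0): mouth, step down, nest, end stop. All x, y given here are in its frame, heights above the bench.
- jig_mouth (a point): Middle of the channel's flared mouth at x = -110 mm, on its floor (18 mm high). The two side rails have their tops at 23 mm; they flare from 41 mm apart at the mouth to 27 mm at x = -50 mm and stay so up to the end stop; each reaches out to y = 30 mm or less (32 mm in the flare). Axes as the jig's.
- step (a point): Edge of the step at x = -20 mm, y = 0: the channel's floor is 18 mm high before it (x = -110 to -20 mm) and drops 6 mm to the nest's floor after it. Axes as the jig's.
- nest (a point): Centre of the nest's floor, x = 36.5 mm, y = 0, 12 mm high. The nest is 113 mm long, from the step (x = -20) to the upright end stop (x = 93 mm), so the bar's origin belongs here within its play of 1.5 mm each way. With the bar home its near end is at x = -20 to -17 mm and its top 26 mm high, 3 mm above the rails. Axes as the jig's.
- bush_plate (a point): Middle of the near edge of the bush plate's underside, x = 39 mm, 36 mm high. The plate bridges the far part of the nest from x = 39 to 109 mm, 72 mm wide, top 46 mm high (drill bush and screw heads to 51 mm); its cheeks at the sides start at x = 40 mm. The bar cannot be put in from above; the near 59 mm of the nest are open above. Axes as the jig's.
- keeper (a joint): Flat steel swing keeper on an upright pivot. 0 rad = shut, at its end of travel: the strap points along the jig's +y, square across the channel over the bar's near end. It grows as it swings open towards the mouth (counter-clockwise from above), at 1.57 pointing along the jig's -x; limit 2.4. Starts open, 1.65 to 2.2. Stays where left (0.04 N m).
- keeper_knob (a point): Centre of the top of the round black knob at the keeper's free end, 61.5 mm high, 85 mm from the pivot axis; it moves with the keeper. The knob is upright, 16 mm across from 42 to 58 mm high, with a thinner neck under it down to the strap's top at 34.5 mm.
- keeper_pivot (a point): The keeper's axis, fixed to the jig at x = 4 mm, y = -55 mm, at the height of the strap's underside, 28.5 mm. The strap is 16 mm wide and 6 mm thick and passes over the bar only once that has dropped (a bar still on the channel's floor has its top at 32 mm). The pivot nut is 40 mm high. Two thin pins at y = 36 mm, up to 35 mm high, rest and stop it.
- guide_block: Bystander: loose steel block with holes, 32 x 84 x 25 mm, beside the bar. Origin under its centre.
- spanner: Bystander: loose combination spanner, 26 x 182 x 7 mm, flat on the bench between jig and robot.
- caliper: Bystander: loose vernier calliper, 68 x 230 x 12 mm, flat on the bench to the left of the jig.
Things that resemble listed ones, but are neither listed nor needed, are in the scene too. Several things look just like the flat_bar: the one meant starts nearest to the robot's base.

How it is judged:
By the outcome, as a careful person would: the job done as asked, in the order asked, and still so for the second after the job is handed in, with the robot touching nothing.
It also fails if it takes over 50 s, if anything falls off the work surface, if the arm or the gripper's body presses on something with over 40 N, if the wrist force passes 120 N, or if a joint passes its speed limit or range.

## Working session

There is one attempt and no reset: what is moved stays moved. The work goes in short steps, Python scripts to look and compute and a shell command to move; the robot and the scene stay as the last step left them, time stands still between calls to the robot, and variables do not carry over. Pictures are saved under pics/ and viewed, at most 11 in all, crops included, and the job is handed in when it is done.

```bash
ls; mkdir -p pics
cat > h.py <<'E'
import numpy as np, cv2
from cell import manip, cams, order
def pic(n): return cams.read_camera(n)
def f(p): return p["img"].shape[0]/2/np.tan(np.radians(p["fov_y"])/2)
def world(p,u,v,z=None,d=None):
    r=np.array([(u-p["cx"])/f(p),(v-p["cy"])/f(p),1.0]); R=np.array(p["R"]);t=np.array(p["t"])
    c=-R.T@t; w=R.T@r
    if d is not None: return c+w*d
    return c+w*(z-c[2])/w[2]
def pix(p,X):
    c=np.array(p["R"])@np.array(X)+np.array(p["t"]); return c[:2]/c[2]*f(p)+[p["cx"],p["cy"]]
def cloud(p):
    v,u=np.mgrid[:420,:560]; z=p["z_map"]
    r=np.stack([(u-p["cx"])/f(p),(v-p["cy"])/f(p),np.ones_like(z)],-1)*z[...,None]
    return (r-np.array(p["t"]))@np.array(p["R"])
E
python3 - <<'E'
from h import *
for n in("top","side"):
    p=pic(n); cv2.imwrite(f"pics/{n}0.png",p["img"][:,:,::-1])
    R=np.array(p["R"]);print(n,-R.T@np.array(p["t"]),R[2],f(p))
    for q in("flat_bar","jig","guide_block","spanner","caliper","keeper"):
        for o in cams.look_for(p,q)[:5]: print(q,o["conf"],np.round(o["extent"]))
    for q,z in(("flat_bar",0),("jig",0),("jig_mouth",.018),("step",.018),("nest",.012),("bush_plate",.036),("keeper_knob",.0615),("keeper_pivot",.0285),("guide_block",0)):
        for o in cams.spot_point(p,q)[:5]: print(q,round(o["conf"],2),np.round(o["xy"]),np.round(world(p,*o["xy"],z=z),4))
print(manip.tip_extent,manip.get_state())
E
```

```text
pics
top [ 0.37322192 -0.17572891  1.59800344] [ 0.11637954  0.0171126  -0.99305738] 460.6708048382009
flat_bar 0.68 [424. 231. 458. 254.]
flat_bar 0.52 [316. 199. 349. 210.]
flat_bar 0.47 [209. 250. 256. 254.]
flat_bar 0.45 [335. 150. 351. 180.]
flat_bar 0.41 [204. 180. 233. 197.]
jig 0.7 [168. 182. 240. 234.]
guide_block 0.63 [314. 230. 342. 242.]
guide_block 0.59 [171. 181. 239. 234.]
spanner 0.65 [210. 251. 211. 255.]
spanner 0.47 [172. 182. 237. 233.]
caliper 0.62 [129. 185. 149. 245.]
keeper 0.7 [201. 182. 232. 198.]
flat_bar 0.78 [443. 239.] [ 0.4654 -0.6985  0.    ]
flat_bar 0.6 [332. 206.] [ 0.5707 -0.3137  0.    ]
flat_bar 0.42 [342. 170.] [ 0.6989 -0.3495  0.    ]
jig 0.91 [202. 209.] [0.5481 0.1408 0.    ]
jig_mouth 0.76 [233. 215.] [0.5279 0.0262 0.018 ]
step 0.73 [209. 210.] [0.5418 0.1124 0.018 ]
nest 0.61 [193. 212.] [0.5359 0.1679 0.012 ]
nest 0.51 [204. 198.] [0.5869 0.1305 0.012 ]
bush_plate 0.87 [191. 210.] [0.5408 0.1696 0.036 ]
keeper_knob 0.58 [227. 183.] [0.6323 0.0466 0.0615]
keeper_pivot 0.72 [206. 195.] [0.5928 0.1222 0.0285]
guide_block 0.69 [326. 238.] [ 
[... 1158 characters left out ...]
 0.46748829, -0.01160299,  1.6026864 ,  0.00598488,
        1.07142489, -0.0563252 ]), 'joint_vel': array([-2.80214709e-04, -3.96474483e-04, -1.44897956e-03, -9.37882099e-04,
       -4.02470278e-04, -6.89781624e-04, -7.58540324e-05]), 'effort': array([ 4.05745614e-04, -5.32226837e+01,  2.12872296e-02, -2.51623034e+01,
        1.13993534e-02,  1.21068952e-03, -2.05349508e-06]), 'tool_pos': array([ 0.22334945, -0.61042871,  0.2393036 ]), 'tool_rot': array([ 1.63439680e-05,  9.84664241e-01,  1.74460114e-01, -9.17235440e-06]), 'force': array([ 0.0844231 ,  0.65163455, -0.09021578]), 'moment': array([ 0.0144023 , -0.01076845,  0.02032773]), 'grip_force': 0.0, 'gripper_width': 0.08546443220299414}
```

View pics/top0.png

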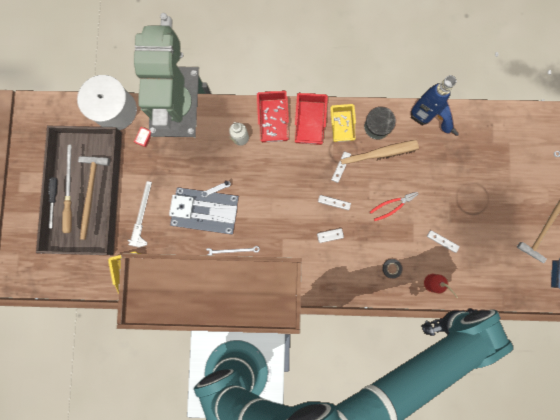

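View pics/side0.png

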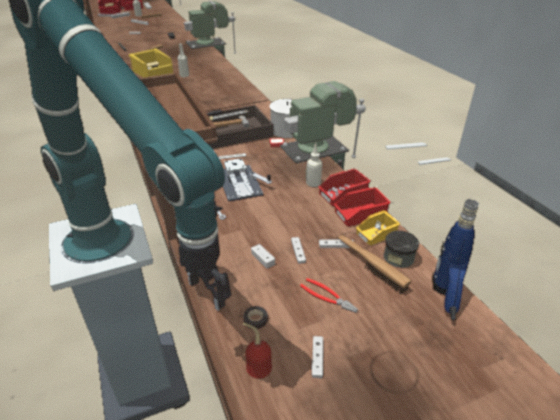

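The top view shows candidate bars at px (334,203), (341,168) and (443,240). The one at (334,203) is nearest the base. The block is at (330,236), the jig at (204,210), and a wooden tray or shelf edge is below it. Next I'll measure more finely.

Run:
```python
from h import *
p=pic("top"); im=p["img"]; W=cloud(p)
a=cv2.resize(im[170:265,120:255],None,fx=4.4,fy=4.4,interpolation=cv2.INTER_CUBIC)
b=cv2.resize(im[190:250,300:360],None,fx=3.3,fy=3.3,interpolation=cv2.INTER_CUBIC)
c=np.zeros((600,800,3),np.uint8); c[:a.shape[0],:a.shape[1]]=a; c[:b.shape[0],600:600+b.shape[1]]=b
s=pic("side"); d=cv2.resize(s["img"][150:215,205:290],None,fx=2.8,fy=2.8,interpolation=cv2.INTER_CUBIC); c[418:600,0:238]=d
d=cv2.resize(s["img"][225:275,235:330],None,fx=3.5,fy=3.5,interpolation=cv2.INTER_CUBIC); c[420:420+d.shape[0],250:250+d.shape[1]]=d
cv2.imwrite("pics/crop1.png",c[:,:,::-1])
H=W[...,2]; np.set_printoptions(linewidth=250)
print("tray",np.round(H[255:332:8,115:305:20]*1000).astype(int))
print("jig",np.round(H[184:236:4,166:244:4]*1000).astype(int))
hsv=cv2.cvtColor(im,cv2.COLOR_RGB2HSV)
for n,(x0,y0,x1,y1) in dict(A=(314,190,354,216),G=(312,225,348,248)).items():
    S=((hsv[y0:y1,x0:x1,1]<70)|(H[y0:y1,x0:x1]>.009)).astype(np.uint8)
    k=cv2.connectedComponentsWithStats(S)
    i=1+np.argmax(k[2][1:,4]); v,u=np.nonzero(k[1]==i); 
    print(n,"height",np.median(H[v+y0,u+x0]))
    P=np.array([world(p,uu+x0,vv+y0,z=.014 if n=="A" else .025)[:2] for uu,vv in zip(u,v)])
    print(cv2.minAreaRect((P*1000).astype(np.float32)),P.mean(0),len(v))
```

```text
tray [[   1  424  420  418  424    1   -3    4    5    0]
 [  26  384  386  386  386  383  391  387  386  389]
 [  37  385  388  386  386  393  384  388  392  391]
 [  55  387  388  387  384  388  383  392  387  385]
 [  -1  389  388  389  389  389  388  386  389  389]
 [   7  384  388  385  389  385  391  384  385  392]
 [  75  386  392  390  385  388  385  387  387  388]
 [-864  383  388  388  389  388  386  389  387  388]
 [-856  392  387  387  387 1598  387  386  385  389]
 [-854  420  419  424  424  424  419  407  404  386]]
jig [[ -6  -1   2   3   5   7  -6  -1  -2   0  -3   2  -2  -3  35  55  36   0   3   2]
 [ -5   3  -2  15  12  -2  -5   1  -6   2  -1  -7  40  29  39  -2   4  -3   4   4]
 [  0   0  -3  12   6   8   8   8  16  35  30  27  23   0  -2  -7   4  -3   0   4]
 [  3  -1  47  44  51  12  16   6  10   9  33  10   3   7  12  19   7  14  10  -3]
 [  7  -1  48  46  47  53  55  26   9  10  11   9  10  17  13  14  11  16   5  -4]
 [  4   0  42  53  51  43  41  24  21  24  26  25  19  22  19   8  12   7  -1   2]
 [  3   0  41  45  43  46  47  14   4  14  14  20  17  17  26  21  21  17 -13   1]
 [ -1  44  47  42  46  46  42  13  14  12  15  18  16  21  18  20  21  14   3  -3]
 [  5   3  15  44  47  49  39  25  25  24  24  23  24  26  20   7  13  15  -3   5]
 [  2   1  14   9  15  17  15  10  22  21  13   8  18  20  20  16  29  17  -3   3]
 [  2  -5  12  13   6  15  10  11  13   9   8  13  13  12  17   8  12  10  -4   4]
 [  1  -7  -1  -7   4  -4  12  12  17  13   9  21  13  13  16   9   9   2   0  -3]
 [  2   5  -8  -2  -1   4   1  -2  -5  -3  -1   2   3  12  16  14  21   5   0  -5]]
A height 0.011898918014454382
((583.6763916015625, -320.445068359375), (115.5086441040039, 33.680267333984375), 76.6083755493164) [ 0.58206278 -0.32006298] 289
G height 0.023860616341560944
((466.2336120605469, -307.307861328125), (38.020992279052734, 89.76151275634766), 12.745615005493164) [ 0.46639862 -0.30708214] 293
```

View pics/crop1.png

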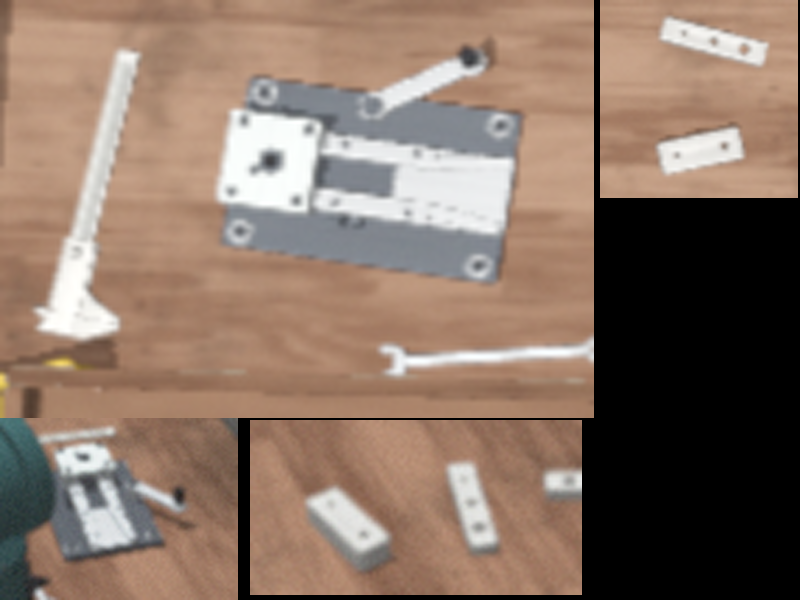

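The crop shows the jig with its mouth on the right and the keeper open to the upper right. A raised shelf at z≈0.39 covers the near side. Next I'll fit the jig pose, find where the shelf ends, and get the bar axis.

```bash
cat > jig.py <<'E'
from h import *
from scipy.optimize import least_squares
J=lambda q,P:np.array([q[0],q[1],0])+np.array(P)@np.array([[np.cos(q[2]),np.sin(q[2]),0],[-np.sin(q[2]),np.cos(q[2]),0],[0,0,1]])
E
python3 - <<'E'
from jig import *
p=pic("top"); s=pic("side")
c=lambda L,k,o:[((a+.5)/k-.5+o[0],(b+.5)/k-.5+o[1]) for a,b in L]
hs=.010
# crop pixels -> jig points
tp=c([(252,75),(521,113),(497,282),(220,245),(395,163),(392,199),(324,118),(313,212),(237,110),(219,203),(371,105)],4.4,(120,170))
tj=[(.11,-.068,hs),(-.11,-.068,hs),(-.11,.068,hs),(.11,.068,hs),(-.02,-.0135,.018),(-.02,.0135,.018),(.039,-.036,.046),(.039,.036,.046),(.109,-.036,.046),(.109,.036,.046),(.004,-.055,.04)]
tj=np.array(tj)
def res(q): return np.concatenate([pix(p,X)-t for X,t in zip(J(q,tj),tp)])
r=least_squares(res,[.545,.13,1.44],loss="soft_l1"); print("top fit",r.x,np.round(r.fun.reshape(-1,2),1).tolist())
sp=c([(66,558-418),(161,543-418)],2.8,(205,150))
print("side corners pred",[pix(s,X) for X in J(r.x,[(-.11,.068,hs),(-.11,-.068,hs)])],"seen",sp)
q=r.x; R=q[2]
k=np.array(c([(471,57)],4.4,(120,170))[0]); kw=world(p,*k,z=.0615); 
pv=J(q,[(.004,-.055,.0)])[0]; d=(kw-pv)[:2]; a=np.arctan2(d[1],d[0])-R-np.pi/2
print("knob",kw,"pivot",pv,"r",np.hypot(*d),"theta",(a+np.pi)%(2*np.pi)-np.pi)
for n,P in dict(mouth=(-.11,0,.018),nest=(.0365,0,.012)).items(): print(n,J(q,[P])[0])
print("shelf corners",[np.round(world(p,u,v,z=.42),3)[:2] for u,v in((118,255),(300,258),(300,332),(118,328))])
print("shelf in side",[np.round(pix(s,X)) for X in((.38,-.2,.4),(.15,-.2,.4),(.38,.38,.4))])
# bar in side image
im=s["img"];hsv=cv2.cvtColor(im,cv2.COLOR_RGB2HSV)
pts=lambda q,z:J(q,[(l,w,z) for l,w in((-.055,-.012),(.055,-.012),(.055,.012),(-.055,.012))])
b=(.5825,-.320,np.radians(76.6))
print("bar side pred",[np.round(pix(s,X),1).tolist() for X in pts(b,.014)])
print("seen crop",c([(447-250,463-420),(473-250,461-420),(498-250,545-420),(468-250,551-420)],3.5,(235,225)))
print("bar top pred",[np.round(pix(p,X),1).tolist() for X in pts(b,.014)],"seen",c([(659-600,38),(666-600,16),(768-600,43),(762-600,66)],3.3,(300,190)))
E
```

```text
top fit [0.54333305 0.12879221 1.45972176] [[-0.4, 0.2], [0.5, -0.1], [0.2, 0.2], [0.5, -0.0], [0.9, 0.2], [0.4, -0.3], [-0.4, 0.7], [-1.3, 0.1], [-0.8, -0.2], [-0.2, -0.6], [0.2, -0.2]]
side corners pred [array([227.63491892, 199.4582094 ]), array([263.33443785, 193.22709124])] seen [(228.25, 199.67857142857144), (262.17857142857144, 194.32142857142858)]
knob [0.63375162 0.04782865 0.0615    ] pivot [0.5984375  0.12667101 0.        ] r 0.08638984276085139 theta 2.102983790262493
mouth [0.53113995 0.01947008 0.018     ]
nest [0.54737894 0.16506728 0.012     ]
shelf corners [array([0.379, 0.266]), array([ 0.383, -0.199]), array([ 0.2  , -0.203]), array([0.197, 0.254])]
shelf in side [array([215., 134.]), array([128., 150.]), array([168.,  67.])]
bar side pred [[305.2, 259.0], [297.7, 236.3], [290.5, 237.1], [297.6, 260.0]]
seen crop [(290.92857142857144, 236.92857142857142), (298.35714285714283, 236.35714285714286), (305.5, 260.35714285714283), (296.92857142857144, 262.07142857142856)]
bar top pred [[350.2, 202.7], [319.4, 194.7], [317.7, 201.3], [348.5, 209.3]] seen [(317.530303030303, 201.16666666666666), (319.6515151515151, 194.5), (350.56060606060606, 202.6818181818182), (348.74242424242425, 209.65151515151516)]
```

```bash
cat > go.py <<'E'
# python3 go.py x y z yawdeg n : constant row to get there (tool down)
import sys,numpy as np
from cell import manip
s=manip.get_state(); w,x,y,z=s["tool_rot"]
from scipy.spatial.transform import Rotation as Ro
R=Ro.from_quat([x,y,z,w]).as_matrix(); phi=np.arctan2(R[1,0],R[0,0])
print("t",round(s["time_s"],2),"pos",s["tool_pos"].round(4),"yaw",round(np.degrees(phi),2),"zaxis",R[:,2].round(4),"F",s["force"].round(1),"w",round(s["gripper_width"],4),"q",s["q"].round(2))
if len(sys.argv)>1:
    X,Y,Z,A=map(float,sys.argv[1:5]); n=int(sys.argv[5])
    d=(np.radians(A)-phi+np.pi)%(2*np.pi)-np.pi; d/=n
    c=(X-s["tool_pos"][0]+1j*(Y-s["tool_pos"][1]))/np.exp(1j*(phi+d*np.arange(n))).sum()
    print("row x",n,np.round([c.real/.04,-c.imag/.04,-(Z-s["tool_pos"][2])/n/.04,0,0,-np.degrees(d)/6],3).tolist())
E
python3 go.py 0.36 -0.42 0.27 45 8
python3 - <<'E'
from h import *
p=pic("top");W=cloud(p)
print("can",W[272:295,422:450,2].max(), world(p,436,283,z=.05))
E
```

```text
t 1.8 pos [ 0.2233 -0.6104  0.2393] yaw 20.09 zaxis [ 0.e+00 -1.e-04 -1.e+00] F [-0.5  0.2 -1.2] w 0.0856 q [ 1.18  0.47 -0.01  1.6   0.01  1.07 -0.06]
row x 8 [0.678, -0.293, -0.096, 0.0, 0.0, -0.519]
can 1.5980034419717495 [ 0.31589649 -0.65706203  0.05      ]
```

```bash
python3 -m jog '[[0.68,-0.29,-0.1,0,0,-0.52],[0.68,-0.29,-0.1,0,0,-0.52],[0.68,-0.29,-0.1,0,0,-0.52],[0.68,-0.29,-0.1,0,0,-0.52],[0.68,-0.29,-0.1,0,0,-0.52],[0.68,-0.29,-0.1,0,0,-0.52],[0.68,-0.29,-0.1,0,0,-0.52],[0.68,-0.29,-0.1,0,0,-0.52]]' 60; python3 go.py 0.576 -0.347 0.10 76.6 8
```

```text
time_s: 2.65
tool_pos: [0.362, -0.4179, 0.2717]
tool_rot: [0.0, 0.923, 0.385, -0.0]
force: [0.2, -0.7, -0.7]
gripper_width: 0.0513
grip_force: 0.0
t 2.65 pos [ 0.362  -0.4179  0.2717] yaw 45.33 zaxis [ 0.e+00 -3.e-04 -1.e+00] F [ 0.2 -0.7 -0.7] w 0.0513 q [ 0.95  0.28 -0.19  1.8   0.06  1.06 -0.04]
row x 8 [0.541, 0.465, 0.537, 0.0, 0.0, -0.651]
```

```bash
python3 -m jog '[[0.54,0.465,0.53,0,0,-0.65],[0.54,0.465,0.53,0,0,-0.65],[0.54,0.465,0.53,0,0,-0.65],[0.54,0.465,0.53,0,0,-0.65],[0.54,0.465,0.53,0,0,-0.65],[0.54,0.465,0.53,0,0,-0.65],[0.54,0.465,0.53,0,0,-0.65],[0.54,0.465,0.53,0,0,-0.65]]'; python3 go.py 0.576 -0.347 0.016 76.6 4
python3 - <<'E'
from h import *
p=pic("side"); cv2.imwrite("pics/s2.png",cv2.resize(p["img"][190:290,220:360],None,fx=5,fy=5,interpolation=cv2.INTER_CUBIC)[:,:,::-1])
E
```

```text
time_s: 3.45
tool_pos: [0.5763, -0.3493, 0.1011]
tool_rot: [0.0, 0.785, 0.619, 0.0]
force: [0.4, -0.6, -0.5]
gripper_width: 0.0515
grip_force: 0.0
t 3.45 pos [ 0.5763 -0.3493  0.1011] yaw 76.5 zaxis [ 1.e-04 -1.e-04 -1.e+00] F [ 0.4 -0.6 -0.5] w 0.0515 q [ 0.7   0.68 -0.29  1.62  0.24  0.87  0.08]
row x 4 [0.014, -0.005, 0.532, 0.0, 0.0, -0.004]
```

View pics/s2.png

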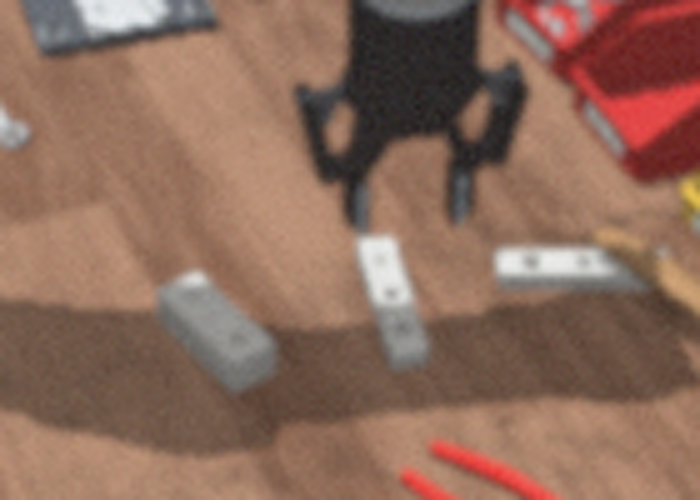

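```bash
python3 -m jog '[[0.02,0,0.55,0,0,0],[0.02,0,0.55,0,0,0],[0.02,0,0.55,0,0,0],[0,0,0.56,0,0,0],[0,0,0,0,0,0]]' 60 60; python3 -m jog '[[0,0,0,0,0,0],[0,0,0,0,0,0],[0,0,0,0,0,0],[0,0,0,0,0,0],[0,0,0,0,0,0]]' 0 60;python3 go.py
```

```text
time_s: 4.0
tool_pos: [0.5735, -0.3463, 0.0103]
tool_rot: [-0.003, 0.786, 0.618, -0.001]
force: [-0.5, 1.1, -0.7]
gripper_width: 0.0509
grip_force: 0.0
time_s: 4.5
tool_pos: [0.5767, -0.3486, 0.0152]
tool_rot: [0.001, 0.787, 0.618, 0.0]
force: [-0.7, 0.9, 6.6]
gripper_width: 0.0217
grip_force: 60.2
t 4.5 pos [ 0.5767 -0.3486  0.0152] yaw 76.27 zaxis [ 0.0019 -0.001  -1.    ] F [-0.7  0.9  6.6] w 0.0217 q [ 0.67  0.8  -0.26  1.64  0.27  0.74  0.05]
```

```bash
python3 -m jog '[[0,0,-0.3,0,0,0],[0,0,-0.4,0,0,0],[0,0,-0.4,0,0,0],[0,0,-0.4,0,0,0],[0,0,-0.4,0,0,0],[0,0,0,0,0,0],[0,0,0,0,0,0]]'
python3 - <<'E'
from h import *
p=pic("side"); cv2.imwrite("pics/s3.png",cv2.resize(p["img"][190:270,240:352],None,fx=7,fy=7,interpolation=cv2.INTER_CUBIC)[:,:,::-1])
E
python3 go.py
```

```text
time_s: 5.2
tool_pos: [0.5759, -0.3486, 0.0899]
tool_rot: [0.0, 0.787, 0.617, 0.0]
force: [-0.7, -0.5, -3.5]
gripper_width: 0.0218
grip_force: 59.2
t 5.25 pos [ 0.5753 -0.3483  0.0889] yaw 76.25 zaxis [-8.e-04  2.e-04 -1.e+00] F [-0.1  0.3 -3.7] w 0.022 q [ 0.69  0.7  -0.29  1.63  0.24  0.85  0.07]
```

View pics/s3.png

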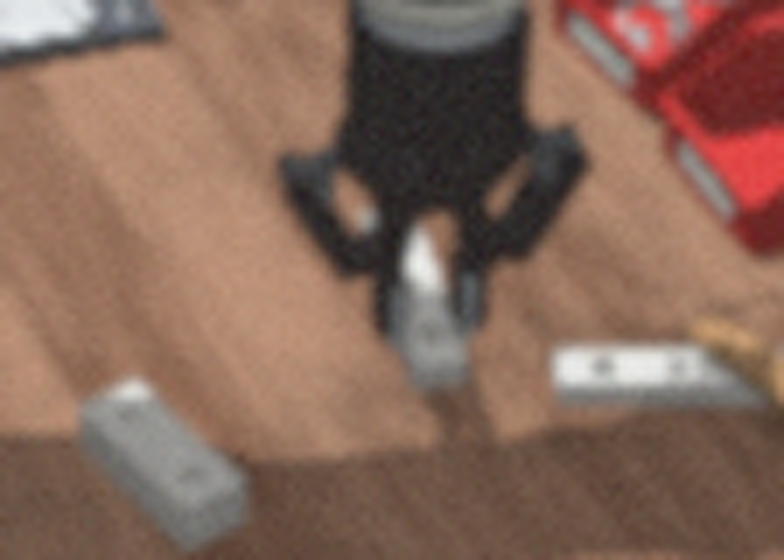

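```bash
python3 - <<'E'
from jig import *
p=pic("side"); t=manip.get_state()["tool_pos"]
for h in(.0735,.0875): print([np.round((pix(p,X)-[240,190])*7) for X in J((t[0],t[1],np.radians(76.25)),[(-.026,.012,h),(-.026,-.012,h),(.084,.012,h)])])
E
python3 go.py 0.5202 -0.079 0.10 83.64 8
```

```text
[array([405., 388.]), array([459., 381.]), array([355., 230.])]
[array([405., 363.]), array([461., 357.]), array([356., 206.])]
t 5.3 pos [ 0.5751 -0.3482  0.0884] yaw 76.25 zaxis [-1.5e-03  6.0e-04 -1.0e+00] F [-0.8 -0.  -3.6] w 0.0219 q [ 0.69  0.7  -0.29  1.63  0.24  0.85  0.07]
row x 8 [0.796, -0.322, -0.036, 0.0, 0.0, -0.154]
```

```bash
python3 -m jog '[[0.8,-0.32,-0.05,0,0,-0.15],[0.8,-0.32,-0.05,0,0,-0.15],[0.8,-0.32,-0.05,0,0,-0.15],[0.8,-0.32,-0.05,0,0,-0.15],[0.8,-0.32,-0.05,0,0,-0.15],[0.8,-0.32,-0.05,0,0,-0.15],[0.8,-0.32,-0.05,0,0,-0.15],[0.78,-0.32,0,0,0,-0.17]]' 
python3 -m jog '[[0,0,0,0,0,0],[0,0,0,0,0,0]]' 
python3 go.py 0.5202 -0.079 0.037 83.64 4
python3 - <<'E'
from jig import *
p=pic("top"); cv2.imwrite("pics/t4.png",cv2.resize(p["img"][175:245,165:290],None,fx=6.4,fy=6.4,interpolation=cv2.INTER_CUBIC)[:,:,::-1])
E
```

```text
time_s: 6.1
tool_pos: [0.5214, -0.0774, 0.1028]
tool_rot: [-0.0, 0.745, 0.667, -0.0]
force: [0.3, 1.7, -2.6]
gripper_width: 0.0221
grip_force: 59.3
time_s: 6.3
tool_pos: [0.5217, -0.0782, 0.1028]
tool_rot: [-0.0, 0.745, 0.667, -0.0]
force: [0.6, -1.1, -3.0]
gripper_width: 0.0221
grip_force: 59.3
t 6.3 pos [ 0.5217 -0.0782  0.1028] yaw 83.69 zaxis [-0.0011  0.     -1.    ] F [ 0.6 -1.1 -3. ] w 0.0221 q [ 0.38  0.49 -0.37  1.98  0.26  0.72 -0.25]
row x 4 [-0.006, -0.009, 0.411, 0.0, 0.0, 0.002]
```

View pics/t4.png

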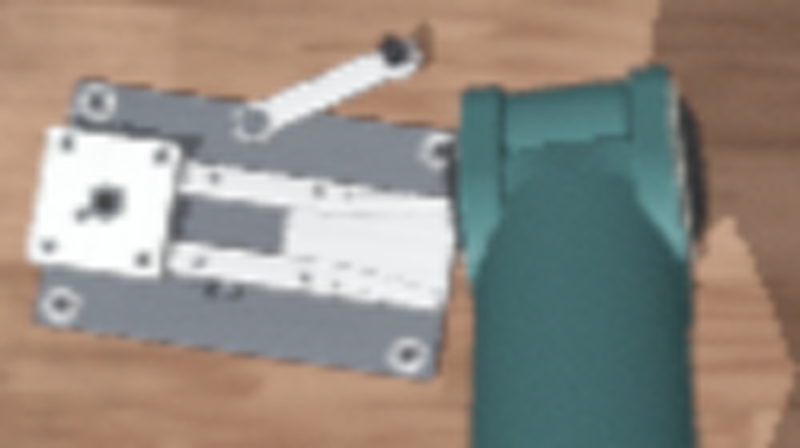

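```bash
python3 - <<'E'
from jig import *
p=pic("top"); q=(.54333,.12879,1.45972)
for n,X in dict(step=(-.02,0,.018),stepL=(-.02,-.0135,.018),stepR=(-.02,.0135,.018),nl=(.039,-.0135,.012),nr=(.039,.0135,.012),ml=(-.11,-.032,.023),mr=(-.11,.032,.023),c1=(-.11,.068,.01),c2=(.11,-.068,.01),bl=(.039,-.036,.046),br=(.039,.036,.046)).items(): print(n,np.round((pix(p,J(q,[X])[0])-[165,175]+.5)*6.4-.5))
E
python3 -m jog '[[-0.01,-0.01,0.41,0,0,0],[-0.01,-0.01,0.41,0,0,0],[0,0,0.41,0,0,0],[0,0,0.41,0,0,0],[0,0,0,0,0,0],[0,0,0,0,0,0]]'; python3 go.py
```

```text
step [289. 231.]
stepL [293. 207.]
stepR [285. 256.]
nl [188. 194.]
nr [180. 242.]
ml [461. 194.]
mr [443. 312.]
c1 [436. 379.]
c2 [76. 79.]
bl [181. 144.]
br [159. 277.]
time_s: 7.0
tool_pos: [0.5213, -0.0805, 0.0375]
tool_rot: [-0.0, 0.746, 0.666, -0.0]
force: [0.3, 0.4, -3.3]
gripper_width: 0.0222
grip_force: 59.4
t 7.0 pos [ 0.5213 -0.0805  0.0375] yaw 83.49 zaxis [-6.e-04 -1.e-04 -1.e+00] F [ 0.3  0.4 -3.3] w 0.0222 q [ 0.34  0.6  -0.32  2.01  0.32  0.59 -0.3 ]
```

```bash
python3 -m jog '[[0,-0.03,0.06,0,0,-0.02],[0.4,0,0,0,0,0],[0.4,0,0,0,0,0],[0.4,0,0,0,0,0],[0.2,0,0,0,0,0],[0,0,0,0,0,0]]' - 40
python3 - <<'E'
from jig import *
t=manip.get_state(); q=(.54333,.12879,1.45972); c,s=np.cos(q[2]),np.sin(q[2]); d=t["tool_pos"]-[q[0],q[1],0]
print("jig x,y",d[0]*c+d[1]*s,-d[0]*s+d[1]*c)
p=pic("side"); cv2.imwrite("pics/s5.png",cv2.resize(p["img"][135:210,195:295],None,fx=8,fy=8,interpolation=cv2.INTER_CUBIC)[:,:,::-1])
E
python3 go.py
```

```text
time_s: 7.6
tool_pos: [0.5267, -0.0227, 0.0359]
tool_rot: [0.0, 0.744, 0.668, 0.001]
force: [0.6, -0.3, -3.1]
gripper_width: 0.0215
grip_force: 59.4
jig x,y -0.15237797490151803 -0.0003029825717900496
t 7.65 pos [ 0.5265 -0.0239  0.0357] yaw 83.74 zaxis [ 7.e-04 -4.e-04 -1.e+00] F [-0.7 -0.3 -2.1] w 0.0218 q [ 0.23  0.6  -0.31  2.01  0.32  0.58 -0.41]
```

View pics/s5.png

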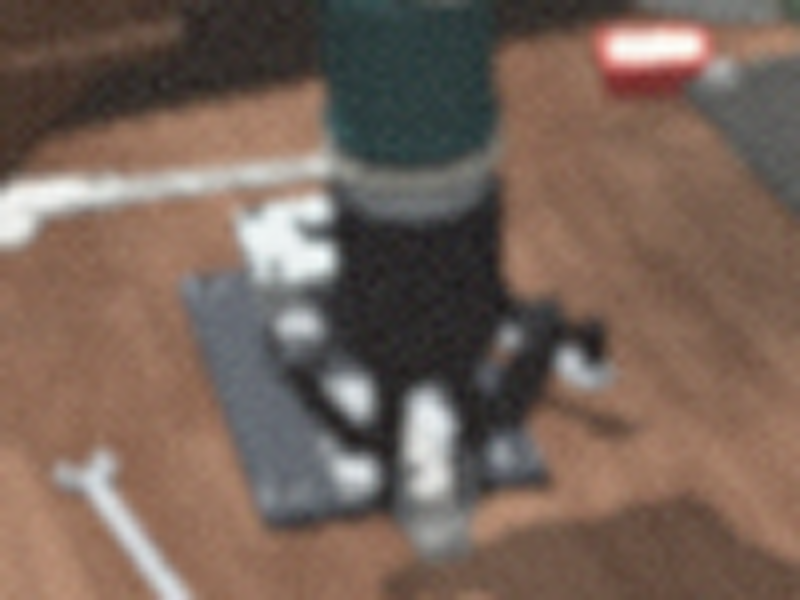

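```bash
cat > st.py <<'E'
from jig import *
t=manip.get_state(); q=(.54333,.12879,1.45972); c,s=np.cos(q[2]),np.sin(q[2]); d=t["tool_pos"]-[q[0],q[1],0]; F=t["force"]
print("jig x,y",(d[0]*c+d[1]*s).round(4),(-d[0]*s+d[1]*c).round(4),"z",d[2].round(4),"F jig",round(F[0]*c+F[1]*s,1),round(-F[0]*s+F[1]*c,1),F[2].round(1),"M",t["moment"].round(2))
E
python3 -m jog '[[0.3,0,0,0,0,0],[0.3,0,0,0,0,0],[0.2,0,0,0,0,0],[0,0,0,0,0,0]]' 0 30; python3 st.py;  python3 -m jog '[[0.3,0,0,0,0,0],[0.3,0,0,0,0,0],[0,0,0,0,0,0]]' ; python3 st.py;python3 go.py
```

```text
time_s: 8.05
tool_pos: [0.5299, 0.0101, 0.0353]
tool_rot: [-0.0, 0.744, 0.668, 0.0]
force: [-0.1, -0.5, -2.9]
gripper_width: 0.0215
grip_force: 59.4
jig x,y -0.1194 0.0002 z 0.0353 F jig -0.5 0.1 -2.9 M [-0.1   0.01 -0.05]
time_s: 8.35
tool_pos: [0.5326, 0.0347, 0.0354]
tool_rot: [-0.0, 0.744, 0.668, 0.001]
force: [0.4, 0.9, -3.0]
gripper_width: 0.0219
grip_force: 59.4
jig x,y -0.0947 0.0002 z 0.0354 F jig 0.9 -0.3 -3.0 M [-0.08 -0.   -0.03]
t 8.35 pos [0.5326 0.0347 0.0354] yaw 83.88 zaxis [ 7.0e-04  1.6e-03 -1.0e+00] F [ 0.4  0.9 -3. ] w 0.0219 q [ 0.12  0.61 -0.31  1.99  0.32  0.59 -0.51]
```

```bash
python3 -m jog '[[0.3,0,0.03,0,0,0.03],[0.3,0,0,0,0,0],[0.3,0,0,0,0,0],[0.2,0,0,0,0,0],[0,0,0,0,0,0]]'; python3 st.py;  python3 -m jog '[[0.3,0,0,0,0,0],[0.3,0,0,0,0,0],[0,0,0,0,0,0]]' ; python3 st.py;python3 go.py
```

```text
time_s: 8.85
tool_pos: [0.5374, 0.0777, 0.0342]
tool_rot: [-0.0, 0.745, 0.667, 0.0]
force: [-0.5, 0.3, -3.5]
gripper_width: 0.0217
grip_force: 59.4
jig x,y -0.0514 0.0003 z 0.0342 F jig 0.3 0.5 -3.5 M [-0.06 -0.    0.01]
time_s: 9.15
tool_pos: [0.5402, 0.1022, 0.0343]
tool_rot: [-0.0, 0.745, 0.667, 0.001]
force: [-1.1, -0.2, -3.0]
gripper_width: 0.0222
grip_force: 59.4
jig x,y -0.0267 0.0001 z 0.0343 F jig -0.4 1.1 -3.0 M [-0.08  0.09  0.05]
t 9.15 pos [0.5402 0.1022 0.0343] yaw 83.68 zaxis [ 9.0e-04  1.8e-03 -1.0e+00] F [-1.1 -0.2 -3. ] w 0.0222 q [-0.    0.62 -0.31  1.96  0.31  0.61 -0.63]
```

```bash
python3 -m jog '[[0.3,0,0,0,0,0],[0.25,0,0,0,0,0],[0.15,0,0,0,0,0],[0,0,0,0,0,0]]'; python3 st.py;  python3 -m jog '[[0.08,0,0,0,0,0],[0,0,0,0,0,0]]' ; python3 st.py; python3 -m jog '[[0.04,0,0,0,0,0],[0.0,0,0,0,0,0]]' ; python3 st.py
```

```text
time_s: 9.55
tool_pos: [0.5432, 0.1289, 0.0342]
tool_rot: [-0.0, 0.745, 0.667, 0.0]
force: [-0.8, -0.1, -3.3]
gripper_width: 0.0221
grip_force: 59.4
jig x,y 0.0 0.0002 z 0.0342 F jig -0.2 0.8 -3.3 M [-0.12  0.04 -0.02]
time_s: 9.75
tool_pos: [0.5435, 0.1305, 0.034]
tool_rot: [0.0, 0.746, 0.666, -0.0]
force: [0.2, -0.3, -3.9]
gripper_width: 0.0223
grip_force: 59.4
jig x,y 0.0017 0.0 z 0.034 F jig -0.2 -0.2 -3.9 M [-0.05 -0.02  0.02]
time_s: 9.95
tool_pos: [0.5437, 0.1319, 0.0341]
tool_rot: [0.0, 0.746, 0.666, -0.0]
force: [0.4, 0.0, -4.0]
gripper_width: 0.0214
grip_force: 59.4
jig x,y 0.0031 -0.0 z 0.0341 F jig 0.1 -0.3 -4.0 M [-0.05  0.06  0.  ]
```

```bash
for i in 1; do python3 -m jog '[[0.05,0,0,0,0,0],[0,0,0,0,0,0]]' >/dev/null; python3 st.py;  python3 -m jog '[[0.04,0,0,0,0,0],[0,0,0,0,0,0]]' >/dev/null; python3 st.py; python3 -m jog '[[0.04,0,0,0,0,0],[0.0,0,0,0,0,0]]' >/dev/null; python3 st.py; done
```

```text
jig x,y 0.0055 -0.0 z 0.0341 F jig 1.0 0.1 -2.9 M [-0.03  0.01 -0.01]
jig x,y 0.0071 -0.0 z 0.0341 F jig 0.0 0.0 -3.7 M [-0.09  0.02 -0.02]
jig x,y 0.0087 0.0 z 0.0341 F jig 0.3 -0.2 -2.6 M [-0.06  0.03 -0.03]
```

```bash
python3 -m jog '[[0.025,0,0,0,0,0],[0,0,0,0,0,0]]' >/dev/null; python3 st.py;  python3 -m jog '[[0.025,0,0,0,0,0],[0,0,0,0,0,0]]' >/dev/null; python3 st.py; python3 -m jog '[[0.025,0,0,0,0,0],[0.0,0,0,0,0,0]]' >/dev/null; python3 st.py
```

```text
jig x,y 0.0096 0.0 z 0.034 F jig 0.7 -0.2 -4.1 M [-0.09  0.04 -0.01]
jig x,y 0.0106 0.0 z 0.034 F jig 0.0 -0.3 -2.5 M [-0.1   0.02 -0.01]
jig x,y 0.0111 -0.0 z 0.034 F jig -1.1 0.3 -3.0 M [-0.25  0.02 -0.03]
```

```bash
python3 -m jog '[[0.025,0,0,0,0,0],[0,0,0,0,0,0]]' >/dev/null; python3 st.py;  python3 -m jog '[[0.02,0,0,0,0,0],[0,0,0,0,0,0]]' >/dev/null; python3 st.py
```

```text
jig x,y 0.0112 0.0001 z 0.0339 F jig -5.4 0.5 -2.7 M [-0.93  0.13 -0.03]
jig x,y 0.0112 0.0002 z 0.0337 F jig -6.3 -0.0 -1.9 M [-1.41  0.19 -0.06]
```

```bash
python3 -m jog '[[-0.09,0,0,0,0,0],[0,0,0,0,0,0]]' >/dev/null; python3 st.py;  python3 -m jog '[[0,0,0.05,0,0,0],[0,0,0,0,0,0]]' >/dev/null; python3 st.py; python3 -m jog '[[0,0,0,0,0,0],[0,0,0,0,0,0],[0,0,0,0,0,0],[0,0,0,0,0,0]]' 37; python3 st.py
```

```text
jig x,y 0.01 -0.0002 z 0.0342 F jig 0.2 -0.1 -3.1 M [-0.08 -0.02  0.03]
jig x,y 0.0103 0.0002 z 0.0319 F jig -0.8 -0.6 -3.3 M [-0.11 -0.   -0.  ]
time_s: 12.35
tool_pos: [0.5447, 0.1385, 0.0324]
tool_rot: [0.0, 0.746, 0.666, 0.0]
force: [-0.8, 0.1, 0.0]
gripper_width: 0.0316
grip_force: 0.0
jig x,y 0.0098 -0.0003 z 0.0324 F jig -0.0 0.8 0.0 M [-0.   -0.06 -0.02]
```

```bash
python3 -m jog '[[0,0,-0.2,0,0,0],[0,0,-0.5,0,0,0],[0,0,-0.8,0,0,0],[0,0,-0.8,0,0,0],[0,0,-0.5,0,0,0]]' ; python3 go.py 0.634 0.048 0.13 83.64 4
```

```text
time_s: 12.85
tool_pos: [0.5454, 0.1388, 0.1471]
tool_rot: [0.001, 0.746, 0.666, 0.002]
force: [0.8, -0.6, -0.4]
gripper_width: 0.0318
grip_force: 0.0
t 12.85 pos [0.5454 0.1388 0.1471] yaw 83.52 zaxis [ 3.3e-03  8.0e-04 -1.0e+00] F [ 0.8 -0.6 -0.4] w 0.0318 q [-0.01  0.47 -0.37  1.88  0.23  0.83 -0.62]
row x 4 [-0.502, 0.614, 0.107, 0.0, 0.0, -0.005]
```

```bash
python3 -m jog '[[-0.5,0.61,0.1,0,0,0],[-0.5,0.61,0.1,0,0,0],[-0.5,0.61,0.1,0,0,0],[-0.5,0.61,0.05,0,0,0],[0,0,0,0,0,0]]' 60; python3 go.py 0.634 0.048 0.047 83.64 4
python3 - <<'E'
from jig import *
p=pic("side"); q=(.54333,.12879,1.45972)
a=cv2.resize(p["img"][145:205,205:285],None,fx=7,fy=7,interpolation=cv2.INTER_CUBIC)
t=pic("top"); b=cv2.resize(t["img"][180:240,165:245],None,fx=7,fy=7,interpolation=cv2.INTER_CUBIC)
c=cv2.resize(np.hstack([a[:,:400],b[:,:400]]),None,fx=1,fy=1)
cv2.imwrite("pics/s6.png",c[:,:,::-1])
for P in((-.0185,.012,.026),(-.0185,-.012,.026),(.039,.012,.026),(.039,-.012,.026),(-.0185,0,.026),(-.02,.0135,.018)): 
  X=J(q,[P])[0]; print(P,"side",np.round((pix(p,X)-[205,145]+.5)*7),"top",np.round((pix(t,X)-[165,180]+.5)*7+[400,0]))
E
```

```text
time_s: 13.35
tool_pos: [0.6349, 0.0425, 0.1301]
tool_rot: [0.002, 0.748, 0.663, -0.0]
force: [0.0, 0.8, 0.0]
gripper_width: 0.0514
grip_force: 0.0
t 13.35 pos [0.6349 0.0425 0.1301] yaw 83.13 zaxis [ 0.0019 -0.0024 -1.    ] F [0.  0.8 0. ] w 0.0514 q [ 0.12  0.6  -0.33  1.7   0.24  0.88 -0.43]
row x 4 [0.033, -0.01, 0.52, 0.0, 0.0, -0.021]
(-0.0185, 0.012, 0.026) side [226. 251.] top [707. 240.]
(-0.0185, -0.012, 0.026) side [268. 244.] top [714. 192.]
(0.039, 0.012, 0.026) side [203. 198.] top [592. 225.]
(0.039, -0.012, 0.026) side [245. 191.] top [599. 177.]
(-0.0185, 0, 0.026) side [247. 248.] top [711. 216.]
(-0.02, 0.0135, 0.018) side [225. 265.] top [712. 246.]
```

View pics/s6.png

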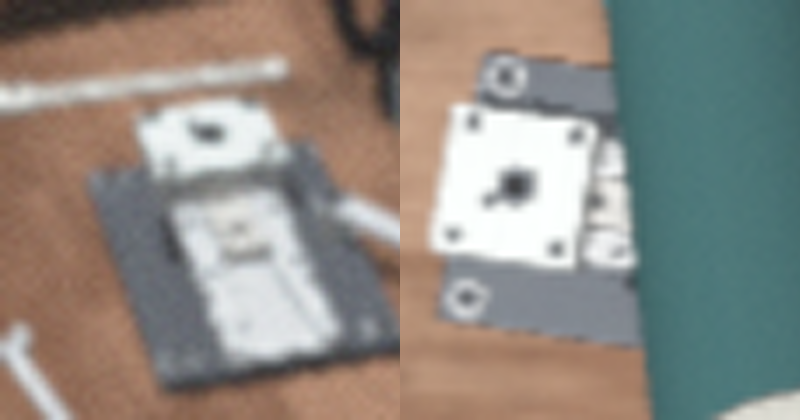

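```bash
python3 - <<'E'
from jig import *
q=(.54333,.12879,1.45972); c,s=np.cos(q[2]),np.sin(q[2])
a=[];b=[]
for i in range(6):
    W=cloud(pic("side")); d=W-[q[0],q[1],0]; x=d[...,0]*c+d[...,1]*s; y=-d[...,0]*s+d[...,1]*c; z=W[...,2]
    a+=list(z[(x>-.012)&(x<.03)&(abs(y)<.008)&(z<.05)&(z>0)]); b+=list(z[(x>-.09)&(x<-.035)&(abs(y)<.009)&(z<.05)&(z>0)])
print(len(a),np.mean(a),len(b),np.mean(b))
E
python3 -m jog '[[0.03,0,0.5,0,0,0],[0.03,0,0.5,0,0,0],[0.03,-0.02,0.5,0,0,0],[0.04,-0.02,0.55,0,0,0],[0,0,0,0,0,0]]'; python3 st.py
```

```text
156 0.022251895307140838 232 0.015312735603337924
time_s: 14.25
tool_pos: [0.6287, 0.0537, 0.0453]
tool_rot: [-0.002, 0.746, 0.666, -0.002]
force: [0.4, 0.0, -1.0]
gripper_width: 0.0512
grip_force: 0.0
jig x,y -0.0652 -0.0932 z 0.0453 F jig 0.1 -0.4 -1.0 M [-0.    0.08 -0.01]
```

```bash
python3 go.py 0.634 0.048 0.047 83.64 1;  python3 -m jog '[[-0.1,0.07,-0.03,0,0,0],[0,0,0,0,0,0]]'; python3 st.py; python3 -m jog '[[0,0,0,0,0,0],[0,0,0,0,0,0],[0,0,0,0,0,0],[0,0,0,0,0,0]]' 0 30; python3 st.py
```

```text
t 14.25 pos [0.6287 0.0537 0.0453] yaw 83.59 zaxis [-5.8e-03 -4.0e-04 -1.0e+00] F [ 0.4  0.  -1. ] w 0.0512 q [ 0.08  0.71 -0.3   1.74  0.29  0.74 -0.48]
row x 1 [-0.127, 0.146, -0.043, 0.0, 0.0, -0.008]
time_s: 14.45
tool_pos: [0.6352, 0.0482, 0.0508]
tool_rot: [0.001, 0.746, 0.666, 0.001]
force: [-0.4, -0.8, 0.5]
gripper_width: 0.0513
grip_force: 0.0
jig x,y -0.07 -0.1002 z 0.0508 F jig -0.8 0.3 0.5 M [-0.02  0.01  0.03]
time_s: 14.85
tool_pos: [0.6342, 0.0488, 0.0501]
tool_rot: [0.0, 0.746, 0.666, 0.0]
force: [-0.6, 0.1, 5.0]
gripper_width: 0.0143
grip_force: 29.7
jig x,y -0.0694 -0.0992 z 0.0501 F jig -0.0 0.6 5.0 M [-0.15  0.13  0.07]
```

Run:
```python
import numpy as np
th=np.linspace(2.11,0,17); P=np.c_[4-85*np.sin(th),-55+85*np.cos(th)]
print((np.diff(P,axis=0)*[1,-1]/40).round(2).tolist())
```

```text
[[-0.13, -0.25], [-0.09, -0.26], [-0.06, -0.27], [-0.02, -0.28], [0.02, -0.28], [0.05, -0.28], [0.09, -0.27], [0.12, -0.25], [0.15, -0.23], [0.18, -0.21], [0.21, -0.19], [0.23, -0.16], [0.25, -0.12], [0.26, -0.09], [0.27, -0.06], [0.28, -0.02]]
```

```bash
python3 -m jog '[[-0.13,-0.25,0,0,0,0],[-0.09,-0.26,0,0,0,0],[-0.06,-0.27,0,0,0,0],[-0.02,-0.28,0,0,0,0],[0,0,0,0,0,0]]'; python3 st.py
```

```text
time_s: 15.35
tool_pos: [0.5897, 0.0396, 0.05]
tool_rot: [0.001, 0.747, 0.665, -0.001]
force: [0.8, -3.7, 2.3]
gripper_width: 0.0145
grip_force: 29.4
jig x,y -0.0835 -0.0559 z 0.05 F jig -3.6 -1.2 2.3 M [-0.95 -0.19 -0.13]
```

```bash
python3 -m jog '[[0.05,-0.28,0,0,0,0],[0.07,-0.28,0,0,0,0],[0.09,-0.27,0,0,0,0],[0.12,-0.25,0,0,0,0],[0.15,-0.23,0,0,0,0],[0,0,0,0,0,0]]'; python3 st.py
```

```text
time_s: 15.95
tool_pos: [0.5392, 0.0676, 0.0498]
tool_rot: [-0.0, 0.746, 0.666, -0.0]
force: [0.1, -2.6, 7.7]
gripper_width: 0.0146
grip_force: 31.0
jig x,y -0.0612 -0.0026 z 0.0498 F jig -2.6 -0.4 7.7 M [-0.51  0.11 -0.14]
```

```bash
python3 -m jog '[[0.18,-0.19,0,0,0,0],[0.2,-0.18,0,0,0,0],[0.22,-0.16,0,0,0,0],[0.25,-0.12,0,0,0,0],[0,0,0,0,0,0]]'; python3 st.py
```

```text
time_s: 16.45
tool_pos: [0.5177, 0.1054, 0.0497]
tool_rot: [-0.0, 0.745, 0.667, 0.0]
force: [0.1, -1.0, 6.9]
gripper_width: 0.0141
grip_force: 30.0
jig x,y -0.0261 0.0229 z 0.0497 F jig -1.0 -0.2 6.9 M [-0.26 -0.04 -0.16]
```

```bash
python3 -m jog '[[0.25,-0.09,0,0,0,0],[0.26,-0.06,0,0,0,0],[0.2,-0.02,0,0,0,0],[0,0,0,0,0,0]]'; python3 st.py;python3 -m jog '[[0.1,0,0,0,0,0],[0,0,0,0,0,0]]'>/dev/null; python3 st.py
```

```text
time_s: 16.85
tool_pos: [0.5136, 0.1338, 0.0495]
tool_rot: [-0.0, 0.745, 0.667, -0.001]
force: [-1.4, -2.0, 9.5]
gripper_width: 0.0144
grip_force: 31.3
jig x,y 0.0016 0.0301 z 0.0495 F jig -2.1 1.2 9.5 M [-0.43  0.36 -0.2 ]
jig x,y 0.0047 0.0304 z 0.0495 F jig -2.5 1.6 10.1 M [-0.52  0.54 -0.23]
```

```bash
python3 -m jog '[[0.05,0,0,0,0,0],[0,0,0,0,0,0]]'>/dev/null; python3 st.py;python3 -m jog '[[0.05,0,0,0,0,0],[0,0,0,0,0,0]]'>/dev/null; python3 st.py;python3 -m jog '[[0.05,0,0,0,0,0],[0,0,0,0,0,0]]'>/dev/null; python3 st.py
```

```text
jig x,y 0.006 0.0305 z 0.0495 F jig -4.1 3.1 10.4 M [-0.72  0.68 -0.31]
jig x,y 0.0085 0.0306 z 0.0495 F jig -2.6 2.4 10.6 M [-0.49  0.7  -0.31]
jig x,y 0.0105 0.0306 z 0.0495 F jig -3.0 3.1 9.8 M [-0.55  0.72 -0.17]
```

```bash
python3 -m jog '[[0.04,0,0,0,0,0],[0,0,0,0,0,0]]'>/dev/null; python3 st.py;python3 -m jog '[[0.04,0,0,0,0,0],[0,0,0,0,0,0]]'>/dev/null; python3 st.py;python3 - <<'E'
from jig import *
p=pic("side"); a=cv2.resize(p["img"][135:210,195:295],None,fx=8,fy=8,interpolation=cv2.INTER_CUBIC); cv2.imwrite("pics/s7.png",a[:,:,::-1])
q=(.54333,.12879,1.45972)
for P in((.004,-.055,.04),(.004,.03,.0615),(.011,.03,.0615)): print(P,(pix(p,J(q,[P])[0])-[195,135]+.5)*8)
E
```

```text
jig x,y 0.0121 0.0307 z 0.0494 F jig -2.1 1.4 10.2 M [-0.46  0.75 -0.26]
jig x,y 0.013 0.0307 z 0.0494 F jig -3.8 2.5 11.4 M [-0.8   0.82 -0.25]
(0.004, -0.055, 0.04) [460.74510657 296.55461824]
(0.004, 0.03, 0.0615) [286.49143604 286.05601145]
(0.011, 0.03, 0.0615) [283.4090154  278.72144217]
```

View pics/s7.png

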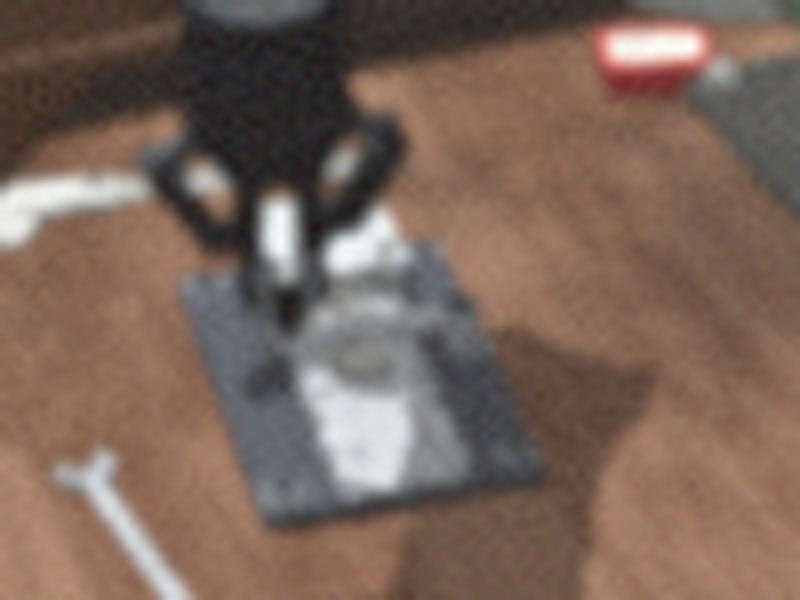

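```bash
python3 -m jog '[[0,0,0,0,0,0],[0,0,0,0,0,0],[0,0,-0.2,0,0,0],[0,0,-0.6,0,0,0],[0,0,-0.8,0,0,0],[0,0,-0.8,0,0,0],[0,0,-0.2,0,0,0]]' 37; python3 -m jog '[[-0.8,0,0,0,0,0],[-0.9,0,0,0,0,0],[-0.9,0,0,0,0,0],[-0.9,0,0,0,0,0],[-0.9,0,0,0,0,0],[0,0,0,0,0,0]]' 0; python3 st.py;python3 - <<'E'
from jig import *
p=pic("side"); t=pic("top"); a=cv2.resize(p["img"][145:205,205:285],None,fx=7,fy=7,interpolation=cv2.INTER_CUBIC); 
b=cv2.resize(t["img"][180:240,165:245],None,fx=7,fy=7,interpolation=cv2.INTER_CUBIC)
cv2.imwrite("pics/s8.png",np.hstack([a[:,:400],b[:,:400]])[:,:,::-1])
q=(.54333,.12879,1.45972)
for P in((.004,-.055,.04),(.004,.03,.0615),(.011,.03,.0615)): 
  X=J(q,[P])[0];print(P,(pix(p,X)-[205,145]+.5)*7,(pix(t,X)-[165,180]+.5)*7+[400,0])
for n,im in(("s",p),("t",t)):
  for o in cams.spot_point(im,"keeper_knob")[:2]:
    w=world(im,*o["xy"],z=.0615)-[q[0],q[1],0]; print(n,o["conf"],w[0]*np.cos(q[2])+w[1]*np.sin(q[2]),-w[0]*np.sin(q[2])+w[1]*np.cos(q[2]))
E
```

```text
time_s: 18.8
tool_pos: [0.5179, 0.1467, 0.1569]
tool_rot: [0.001, 0.746, 0.666, 0.003]
force: [0.7, 0.1, 0.5]
gripper_width: 0.0318
grip_force: 0.0
time_s: 19.4
tool_pos: [0.495, -0.0347, 0.1525]
tool_rot: [0.0, 0.749, 0.663, -0.002]
force: [-0.4, -0.1, -0.5]
gripper_width: -0.0002
grip_force: 0.0
jig x,y -0.1678 0.0299 z 0.1525 F jig -0.2 0.4 -0.5 M [ 0.01  0.03 -0.  ]
(0.004, -0.055, 0.04) [333.15196825 189.48529096] [677.62549153  96.41275605]
(0.004, 0.03, 0.0615) [180.68000654 180.29901002] [641.56448178 263.47329029]
(0.011, 0.03, 0.0615) [177.98288848 173.8812619 ] [627.19911292 261.50952333]
s 0.67 -0.004589474471073749 0.03266688799092983
t 0.46 0.006240937091498842 0.024721682699467697
t 0.37 0.03430494781909322 0.01797401117142297
```

View pics/s8.png

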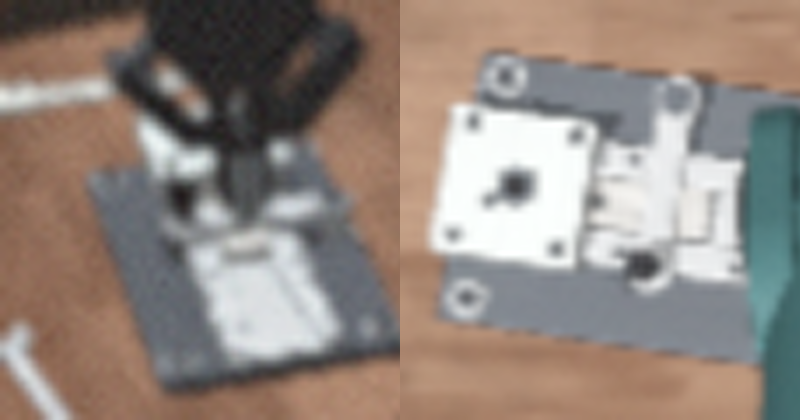

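```bash
python3 -m jog '[[0.6,0,0,0,0,0],[0.9,0,0,0,0,0],[0.9,0,0,0,0,0],[0.6,0,0,0,0,0],[0,0,0.5,0,0,0],[0,0,0.7,0,0,0],[0,0,0.7,0,0,0],[0,0,0,0,0,0]]'; python3 st.py; python3 go.py
```

```text
time_s: 20.4
tool_pos: [0.5069, 0.0912, 0.0742]
tool_rot: [-0.002, 0.745, 0.667, -0.003]
force: [0.7, 0.2, 0.2]
gripper_width: 0.0001
grip_force: 0.0
jig x,y -0.0413 0.032 z 0.0742 F jig 0.3 -0.7 0.2 M [-0.04  0.   -0.02]
t 20.4 pos [0.5069 0.0912 0.0742] yaw 83.7 zaxis [-7.1e-03 -5.0e-04 -1.0e+00] F [0.7 0.2 0.2] w 0.0001 q [ 0.02  0.52 -0.32  2.02  0.26  0.65 -0.58]
```

```bash
python3 -m jog '[[0,0.03,0.5,0,0,0],[0.1,0,0.12,0,0,0],[0.2,0,0,0,0,0],[0,0,0,0,0,0]]'>/dev/null; python3 st.py; python3 -m jog '[[0.15,0,0,0,0,0],[0.1,0,0,0,0,0],[0,0,0,0,0,0]]'>/dev/null; python3 st.py; python3 -m jog '[[0.1,0,0,0,0,0],[0,0,0,0,0,0]]'>/dev/null; python3 st.py
```

```text
jig x,y -0.0279 0.0272 z 0.0537 F jig 0.3 0.3 0.1 M [ 0.05 -0.01  0.  ]
jig x,y -0.0194 0.0274 z 0.053 F jig 0.3 0.1 0.8 M [-0.   -0.04 -0.02]
jig x,y -0.0158 0.0276 z 0.0526 F jig -0.1 -0.9 0.6 M [ 0.03 -0.04  0.06]
```

```bash
python3 -m jog '[[0.08,0,0,0,0,0],[0,0,0,0,0,0]]'>/dev/null; python3 st.py; python3 -m jog '[[0.08,0,0,0,0,0],[0,0,0,0,0,0]]'>/dev/null; python3 st.py; python3 -m jog '[[0.06,0,0,0,0,0],[0,0,0,0,0,0]]'>/dev/null; python3 st.py
```

```text
jig x,y -0.0127 0.0276 z 0.0525 F jig -0.1 0.6 1.2 M [ 0.01  0.   -0.08]
jig x,y -0.0123 0.0277 z 0.0523 F jig -5.2 -0.5 2.6 M [-1.12  0.2  -0.  ]
jig x,y -0.012 0.0277 z 0.0523 F jig -10.3 0.6 5.2 M [-2.11  0.33  0.03]
```

```bash
python3 -m jog '[[-0.3,0,0,0,0,0],[-0.4,0,0,0,0,0],[0,0,-0.5,0,0,0],[0,0,-0.9,0,0,0],[0,0,-0.9,0,0,0],[-0.9,0,0,0,0,0],[-0.9,0,0,0,0,0],[-0.9,0,0,0,0,0]]' ; python3 -m jog '[[-0.9,0,0,0,0,0],[-0.9,0,0,0,0,0],[-0.9,0,0,0,0,0],[0,0,0,0,0,0],[0,0,0,0,0,0]]'
python3 - <<'E'
from jig import *
p=pic("side"); t=pic("top"); a=cv2.resize(p["img"][145:205,205:285],None,fx=7,fy=7,interpolation=cv2.INTER_CUBIC); 
b=cv2.resize(t["img"][180:260,165:245],None,fx=7,fy=7,interpolation=cv2.INTER_CUBIC)[:420]
cv2.imwrite("pics/s9.png",np.hstack([a[:,:400],b[:,:400]])[:,:,::-1])
E
```

```text
time_s: 22.7
tool_pos: [0.4993, -0.0125, 0.1449]
tool_rot: [0.0, 0.746, 0.666, 0.0]
force: [-0.1, -0.6, -0.8]
gripper_width: -0.0005
grip_force: 0.0
time_s: 23.2
tool_pos: [0.487, -0.1192, 0.1444]
tool_rot: [-0.0, 0.747, 0.665, 0.0]
force: [-0.5, 0.3, 0.1]
gripper_width: 0.0003
grip_force: 0.0
```

View pics/s9.png

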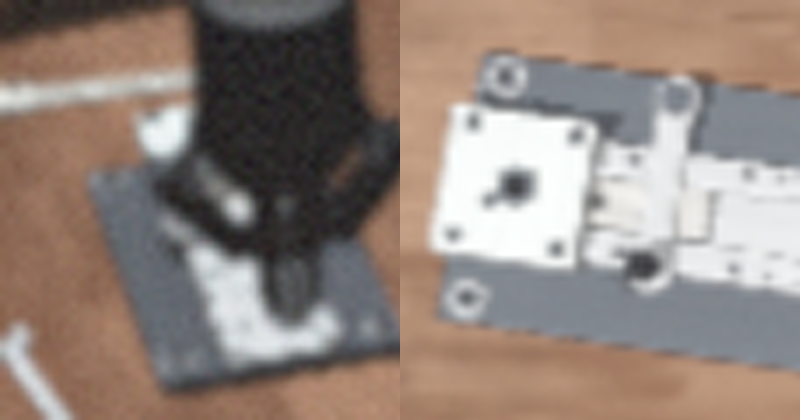

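The top view shows the strap square across the channel, pivot at (680,97) and knob at (644,264). The bar's near end sits just at the step, around (710,215). The robot is clear, so I'm handing it in.

```bash
python3 -c "
from cell import order
print(order.finish_job())"
```

```text
the job is handed in; nothing more can be done
None
```

The bar is home in the nest, the keeper is shut against its stop and released, the arm is clear of everything, and the job was handed in at about 23 s; no verdict came back.

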